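# Draw one cover glass from a sprung dispenser and cover the developing chamber

### The job

Cover the horizontal developing chamber with the top glass of the sprung dispenser: press down on it just far enough that it passes under the two corner keepers and over the sill, and draw it out toward you along the tongue, while the other glasses stay in. Then lay it gently on the chamber, flat between the four corner lugs, letting go only when it rests there. Glass cracks, so never load the stack or the chamber with more than 25 N, and leave the things standing around where they are.

Things in the scene. Friction and masses are not known exactly. Their poses are not given: they have to be found in the camera images.
- glass_1: top cover glass of the stack, clear greenish glass 100 x 60 x 4 mm (x, y, z), 60 g; origin at the centre of its underside, x along its length, z up
- glass_2: second glass of the stack, same size, lying directly under the first; a third lies under it
- dispenser: white and grey spring-loaded cover-glass dispenser, fixed on the bench; origin on the bench under the centre of the stack, x from front to back: glasses leave toward -x. Body 117 x 75 mm (x -58.5 to 58.5), foot 94 mm wide and 14 mm high, screw heads up to z = 62 mm. Springs push the stack up with about 8 N at rest and yield 1 mm per 2 N. A glass has 1.5 mm play all round
- stack_top (a point): 58 mm over the dispenser's origin: centre of the stack's top face at rest, level with the undersides of the two steel side lips (3 mm thick), which leave the glass bare from above over 52 mm of its width, open to the front. Glass on glass or steel slides easily (friction about 0.15); a fingertip grips it much better
- slot (a point): middle of the exit slot at the dispenser's front face (x = -58.5, z = 53.5 mm). In the two corners keepers reach down to z = 56.5 mm; the sill stands at z = 50.5 mm. So the top glass passes with the stack pressed down 1.5 to 3.5 mm, about 11 to 15 N; pressed less it butts against the keepers, pressed more against the sill
- tongue (a point): middle of the top face of the aluminium tongue that projects before the sill (x = -85.5, z = 50.5 mm): 3 mm thick, 40 mm wide, level with the sill, reaching to x = -113.5 mm; ribs 28 mm apart under it. A glass drawn out over it overhangs 10 mm on each side, where its long edges can be taken
- chamber: white horizontal developing chamber with a small spotted plate in its basin, fixed on the bench, 128 x 90 mm; origin on the bench under its centre, x along its length. Four grey corner lugs rise 5.5 mm above its ledge and leave a place of 104 x 64 mm. Between them the long sides are cut out down to the bench over x = -32 to 32 mm (body 56 mm wide there), for fingers
- seat (a point): centre of the chamber's ledge, z = 26 mm: the centre of the cover glass's underside lies here when it covers the chamber
- beaker: small clear glass beaker 45 x 45 x 52 mm, bystander; origin at the centre of its underside
- red_bottle: small brown bottle with red cap, 43 x 43 x 84 mm, bystander; origin at the centre of its underside
- flask: small volumetric flask 29 x 29 x 98 mm, bystander; origin at the centre of its underside
- forceps: flat white forceps 14 x 126 x 8 mm lying on the bench, bystander; origin at the centre of its underside

How it is judged:
By the outcome, as a careful person would: the job done as asked, in the order asked, and still so for the second after the job is handed in, with the robot touching nothing.
It also fails if it takes over 67 s, if anything falls off the work surface, if the arm or the gripper's body presses on something with over 40 N, if the wrist force passes 120 N, or if a joint passes its speed limit or range.

### The arm

A 6-joint arm with a two-finger parallel gripper is mounted at the origin on a cart in front of the work surface, level with it; the furniture and walls round the work are solid. World frame = base frame: x ahead of the robot, y to its left, z up, the work surface at z = 0. Lengths are in m, angles in rad, forces in N, time in s.
With the tool pointing down it reaches from about 0.3 to 0.875 m from the base axis. Payload 6.4 kg.
Tool frame: the origin (TCP) lies midway between the tips of the shut fingers; the grasp point (between the pads) lies 19 mm behind it; z points along the fingers, y is the direction in which the jaws open and shut (so a half turn about z gives the same grasp; the last joint's range is limited). The gripper opens to 85 mm and grips with 20 to 120 N. Pads are 22 mm wide; open, the fingers measure 114 mm over their backs; the gripper's body (76 mm by 85 mm) begins 54 mm behind the grasp point. The pads swing forward as they close: fully open they stand 13 mm farther back than shut.
Start: joints at [0.98, 0.181, 1.607, -0, 1.354, -0.206], TCP at [0.216, 0.533, 0.231] pointing down, gripper open.
Joint ranges: [-2.99, 2.99], [-0.89, 2.07], [0.3, 2.58], [-1.14, 4.28], [0, 2.63], [-3.12, 3.12]. Speed limits (rad/s): [2.57, 2.57, 3.01, 3.14, 3.14, 3.14].

### API

Orientations are given as a 3x3 rotation matrix whose columns are the frame's x, y, z axes.
In Python, from station import robot gives the robot as it stands.
- The arm moves only by the tool arm_command, never from a script. Its argument "targets" is a list of rows, each a list of 5 numbers: the shift along the tool's x, y, z in cm, then the turn about the tool's z in degrees, then the closure, from -1 (fully open) to 1 (shut). In form: [[tx, ty, tz, twist, gripper], ...]. A call has 1 to 20 rows; each row shifts and turns the pose as measured when the row begins, along the tool's axes as they then stand; what a row does not reach is not made up. A row lasts 1/8 s, in which the tool goes at most 62.5 mm and 10.7 degrees, less where a joint would pass 70% of its speed; a pose out of reach is approached as far as the arm can. A call is refused whole if a number of a shift passes 6.25 or a number of a turn 10.7, either way. A call with a gripper value outside its range is refused whole. The fingers move at their own pace and stop on an object; "grip_force" is the grip in N (left out, the last holds). Time passes only in rows, so rows that do not move let the fingers close. It gives the time, the measured TCP pose, the force and the opening at its end, in the units of the state.
- robot.state(): the state, without advancing time (a new reading comes with each control period).
- robot.capture(name): name is "scene" or "side" or "wrist"; returns (picture, depth): 480x640x3 uint8, blue, green, red; 480x640 float32, m along the optical axis (not along the pixel's ray), 0 where there is no reading.
- robot.calibration(name): a dict with "vfov" (degrees; the focal length in pixels is half the picture's height over the tangent of half this angle, whatever the lens; pixels are square), "cx", "cy" (the principal point, pixels), "R" (3x3) and "t" (3): a world point X has camera coordinates R X + t. Camera axes: x right, y down, z forward; pixel columns grow to the right and rows downward; lengths in m; the calibration is good to about 2 mm. A picture is of the moment at which its call begins: read the wrist's pose just before it. calibration takes no time and is no camera call; for the wrist camera it gives the pose at the moment of the call.
- robot.sign_off(): hands the job in, once; it reports no verdict.
The state is a dict: "time_s": time; "joints": joint angles; "joint_velocities": joint speeds; "joint_torque": joint torques, N m; "position": TCP position; "eef_rot": TCP orientation; "ft_force": force on the tool from outside, world axes, zero at the start; "wrist_torque": the same for the moment, N m; "finger_gap": opening from 0.0 (shut) to 1.0 (fully open).
Only numpy, scipy, OpenCV 4.12 (cv2) and the standard library are available. Lean on these libraries where they do the work, as an engineer would, in place of code of your own. Each camera call takes 0.05 s, during which the arm holds its last target. There are 200 camera calls.

## Working session

There is one attempt and no reset: what is moved stays moved. The work goes in short steps, Python scripts to look and compute and a tool call to move; the robot and the scene stay as the last step left them, time stands still between calls to the robot, and variables do not carry over. Pictures are saved under pics/ and viewed, about 8 in all and at most 12, crops included, and the job is handed in when it is done.

Besides the shell and the picture viewer there is one more tool, called after "Call:" as name(argument=value, ...) on one line, values as JSON. arm_command: Moves the arm, as the interface text tells. Its arguments: {"type":"object","properties":{"targets":{"type":"array"},"grip_force":{"type":"number"}},"required":["targets"]}

```bash
mkdir -p pics; ls; cat > h.py <<'E'
import numpy as np, cv2
from station import robot
def K(n):
    c=robot.calibration(n); f=240/np.tan(np.radians(c["vfov"])/2); return c,f
def cap(n,name):
    c,f=K(n); im,d=robot.capture(n); cv2.imwrite(f"pics/{name}.png",im); np.savez(f"pics/{name}.npz",im=im,d=d,R=c["R"],t=c["t"],f=f,cx=c["cx"],cy=c["cy"]); return im,d
class V:
    def __init__(s,name):
        z=np.load(f"pics/{name}.npz"); s.im=z["im"];s.d=z["d"];s.R=z["R"];s.t=z["t"];s.f=float(z["f"]);s.cx=float(z["cx"]);s.cy=float(z["cy"])
        s.C=-s.R.T@s.t
    def ray(s,u,v): return s.R.T@np.array([(u-s.cx)/s.f,(v-s.cy)/s.f,1.])
    def plane(s,u,v,z): r=s.ray(u,v); return s.C+r*(z-s.C[2])/r[2]
    def pt(s,u,v): return s.C+s.ray(u,v)*s.d[int(round(v)),int(round(u))]
    def cloud(s):
        u,v=np.meshgrid(np.arange(640),np.arange(480)); r=np.stack([(u-s.cx)/s.f,(v-s.cy)/s.f,np.ones_like(u,float)],-1)*s.d[...,None]
        return r@s.R+s.C
    def proj(s,X):
        p=s.R@np.array(X)+s.t; return p[0]/p[2]*s.f+s.cx,p[1]/p[2]*s.f+s.cy
def tri(v1,p1,v2,p2):
    A=[];b=[]
    for v,p in((v1,p1),(v2,p2)):
        r=v.ray(*p); r/=np.linalg.norm(r); P=np.eye(3)-np.outer(r,r); A.append(P); b.append(P@v.C)
    return np.linalg.lstsq(np.vstack(A),np.hstack(b),rcond=None)[0]
E
python3 - <<'E'
from h import *
print(robot.state())
for n in("scene","side","wrist"):
    cap(n,n+"0"); v=V(n+"0"); print(n,v.f,v.C.round(3),v.R.round(3).tolist())
a=np.hstack([cv2.resize(V("scene0").im,(400,300)),cv2.resize(V("side0").im,(400,300))])
E
```

```text
pics
{'time_s': 0.0, 'joints': array([ 9.79710958e-01,  1.81566708e-01,  1.60799319e+00, -2.57812817e-05,
        1.35374645e+00, -2.06293741e-01]), 'joint_velocities': array([ 0.00057754,  0.00011222,  0.001719  ,  0.00092174,  0.00164822,
       -0.00056627]), 'joint_torque': array([ 1.02590599e-03, -4.44878912e+01, -3.51331508e+01, -2.26815719e-04,
        9.17830010e-03,  8.41152939e-06]), 'position': array([0.21552052, 0.53250748, 0.23037685]), 'eef_rot': array([[-9.26878608e-01,  3.75360057e-01, -9.34076127e-04],
       [ 3.75361078e-01,  9.26877552e-01, -1.43697740e-03],
       [ 3.26390275e-04, -1.68251943e-03, -9.99998531e-01]]), 'ft_force': array([ 0.49612239,  0.38096738, -0.16994357]), 'wrist_torque': array([ 0.02908965, -0.05157135, -0.0354818 ]), 'finger_gap': 1.0027345859275987}
scene 553.1202783472727 [0.033 0.841 0.693] [[-0.826, -0.564, -0.008], [-0.336, 0.503, -0.797], [0.453, -0.655, -0.605]]
side 463.3551864051546 [ 0.208 -0.596  0.426] [[0.939, -0.344, -0.01], [-0.143, -0.364, -0.92], [0.313, 0.866, -0.391]]
wrist 336.2003119573343 [0.14  0.563 0.374] [[0.374, 0.927, -0.002], [0.879, -0.354, 0.318], [0.294, -0.12, -0.948]]
```

View pics/scene0.png

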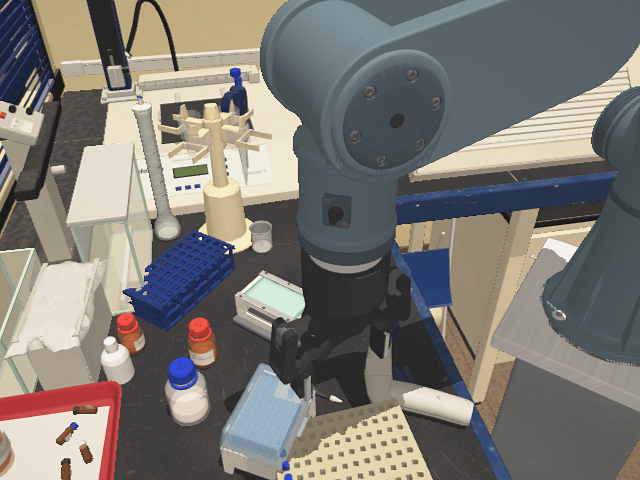

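View pics/side0.png

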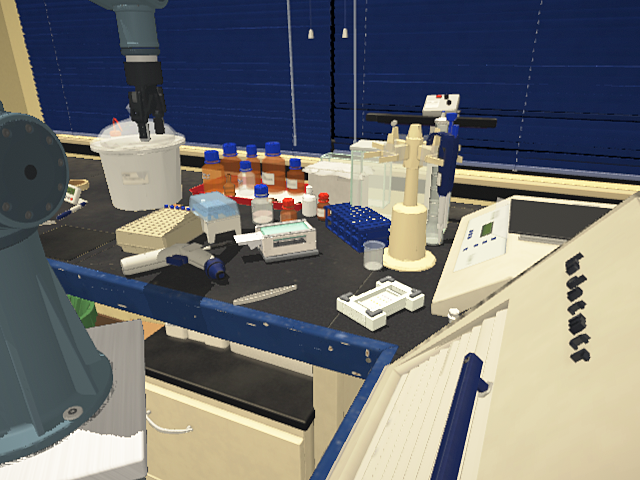

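The scene view shows the dispenser at about (270,300), partly hidden by the gripper. The side view shows it at (285,235) with its tongue to the left at (245,240), the chamber at (380,303), the forceps at (265,294), and the beaker at (373,255).

```bash
python3 - <<'E'
from h import *
s=V("side0"); c=V("scene0")
for n,p in dict(top=(288,228),topL=(262,229),topR=(312,226),tongue=(245,240),tongueTip=(236,238),ch=(380,302),chL=(345,300),chR=(420,292),chF=(372,322),chB=(402,284),forcL=(236,301),forcR=(295,289),beak=(373,255),pip=(215,270)).items(): print(n,s.pt(*p).round(3))
for n,p in dict(glass=(275,292),l=(238,295),b=(265,276)).items(): print("scene",n,c.pt(*p).round(3))
P=s.cloud(); 
# chamber: white points with z 0.015-.04 around
for nm,(u0,u1,v0,v1),zl in (("chamber",(330,432,272,332),(.015,.04)),("disp",(225,325,215,265),(.04,.07))):
    Q=P[v0:v1,u0:u1].reshape(-1,3); col=s.im[v0:v1,u0:u1].reshape(-1,3).min(1)
    m=(Q[:,2]>zl[0])&(Q[:,2]<zl[1])&(col>60); q=Q[m]
    r=cv2.minAreaRect((q[:,:2]*1000).astype(np.float32)); print(nm,m.sum(),r,np.percentile(q[:,2],[5,50,95]))
E
```

```text
top [0.47  0.338 0.055]
topL [0.414 0.352 0.056]
topR [ 0.574  0.476 -0.003]
tongue [0.369 0.321 0.048]
tongueTip [0.353 0.337 0.049]
ch [0.545 0.031 0.016]
chL [0.482 0.039 0.029]
chR [0.615 0.016 0.03 ]
chF [ 0.501 -0.027  0.02 ]
chB [ 0.631  0.106 -0.002]
forcL [0.313 0.143 0.006]
forcR [ 0.429  0.159 -0.   ]
beak [0.602 0.178 0.035]
pip [0.291 0.239 0.028]
scene glass [0.472 0.328 0.057]
scene l [0.516 0.37  0.059]
scene b [0.508 0.309 0.059]
chamber 1930 ((551.1065063476562, 21.020034790039062), (129.802490234375, 120.19242095947266), 19.131298065185547) [0.01565732 0.02318538 0.02969613]
disp 1423 ((434.80584716796875, 383.1783142089844), (180.5731201171875, 172.1120147705078), 89.79168701171875) [0.04182263 0.05511335 0.05975876]
```

Call:
arm_command(targets=[[-4.4,-1.8,-0.3,0,1],[-4.4,-1.8,-0.3,0,1],[-4.4,-1.8,-0.3,0,1],[-4.4,-1.8,-0.3,0,1],[-4.4,-1.8,-0.3,0,1],[-4.4,-1.8,-0.3,0,1],[0,0,0,-10,1],[0,0,0,-10,1],[0,0,0,0,1],[0,0,0,0,1]])

```text
time_s: 1.4
position: [0.4249, 0.326, 0.2461]
eef_rot: [[-1.0, 0.03, -0.005], [0.03, 1.0, -0.004], [0.004, -0.004, -1.0]]
ft_force: [0.3, 0.5, 0.6]
finger_gap: 0.002
```

```bash
python3 - <<'E'
from h import *
print(robot.state()["eef_rot"].round(3).tolist(),robot.state()["position"].round(4))
cap("wrist","w1")
E
```

```text
[[-1.0, 0.03, -0.005], [0.03, 1.0, -0.004], [0.004, -0.004, -1.0]] [0.4249 0.326  0.2461]
```

View pics/w1.png

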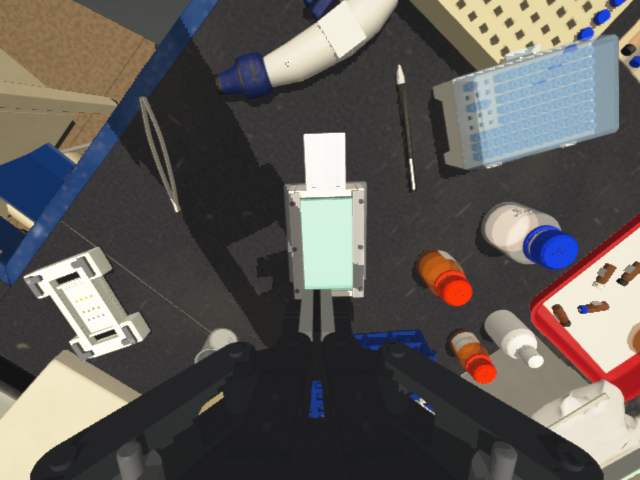

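The wrist view shows the tongue at u 304–345, v 133–190, the green glass at u 302–352, v 197–290, and the chamber at about (87,305).

```bash
python3 - <<'E'
from h import *
w=V("w1"); s=V("side0"); P=w.cloud()
hsv=cv2.cvtColor(w.im,cv2.COLOR_BGR2HSV)
print("hsv tongue",hsv[160,325],"glass",hsv[240,325],"body",hsv[190,295])
g=((hsv[...,0]>60)&(hsv[...,0]<100)&(hsv[...,1]>25)&(hsv[...,2]>120)).astype(np.uint8); g[:190]=0;g[300:]=0;g[:,:290]=0;g[:,365:]=0
t=((hsv[...,1]<25)&(hsv[...,2]>225)).astype(np.uint8); t[:125]=0;t[183:]=0;t[:,:295]=0;t[:,355:]=0
for n,m,z in(("glass",g,.058),("tongue",t,.0505)):
    m=cv2.morphologyEx(m,cv2.MORPH_OPEN,np.ones((3,3)))
    vs,us=np.nonzero(m); q=np.array([w.plane(u,v,z) for u,v in zip(us,vs)])
    r=cv2.minAreaRect((q[:,:2]*1000).astype(np.float32)); d=P[m>0]; print(n,len(us),r,"depth z",np.percentile(d[:,2],[10,50,90]).round(4),"mean xy",d.mean(0).round(4), cv2.boundingRect(m))
    # side edges: fit lines to left/right per row
    rows=range(vs.min()+8,vs.max()-8); 
    for nm,f in(("L",np.min),("R",np.max)):
        e=np.array([w.plane(f(us[vs==v]),v,z) for v in rows]); k=np.polyfit(e[:,0],e[:,1],1); print(nm,np.degrees(np.arctan(k[0])),np.polyval(k,e[:,0].mean()),e[:,0].mean(),(e[:,1]-np.polyval(k,e[:,0])).std())
    for nm,f in(("T",np.min),("B",np.max)):
        cols=range(us.min()+8,us.max()-8); e=np.array([w.plane(u,f(vs[us==u]),z) for u in cols]); k=np.polyfit(e[:,1],e[:,0],1); print(nm,np.degrees(np.arctan(k[0])),e[:,0].mean(),e[:,1].mean())
# stereo check: tongue tip corners
print("proj tongue corners in side:")
for p in((304,134),(345,132)): 
    X=w.plane(*p,.0505); print(X.round(4),np.round(s.proj(X),1))
# chamber rough
for p in((27,270),(102,250),(147,332),(75,358)): print(w.plane(*p,.0315).round(4), w.pt(p[0]+3 if p[0]<90 else p[0]-5,p[1]).round(4))
vis=np.zeros((600,800,3),np.uint8); vis[:300,:400]=cv2.resize(s.im[210:270,220:330],(400,300)) if 0 else cv2.resize(s.im[212:266,224:324],(400,300),interpolation=cv2.INTER_CUBIC); vis[:300,400:]=cv2.resize(w.im[120:300,265:385],(400,300))
vis[300:,:400]=cv2.resize(s.im[265:340,330:430],(400,300),interpolation=cv2.INTER_CUBIC); vis[300:,400:]=cv2.resize(w.im[240:370,10:160],(400,300),interpolation=cv2.INTER_CUBIC)
cv2.imwrite("pics/crop1.png",vis)
E
```

```text
hsv tongue [ 18   5 253] glass [ 73  35 243] body [ 18  42 168]
glass 4651 ((461.3439025878906, 335.0423583984375), (102.48237609863281, 52.616573333740234), 0.25297603011131287) depth z [0.0579 0.0589 0.0599] mean xy [0.4577 0.3354 0.061 ] (300, 197, 53, 93)
L 0.30747398498369544 0.3094395503846566 0.4577838162070348 0.0003344934545729284
R 0.755706752474384 0.3611951906585913 0.4592065114917977 0.00028472736925798283
T -0.4455463387223472 0.4105631009612753 0.3346506927681317
B 2.5073384404506482 0.5114889429382262 0.33260550584946
tongue 1963 ((372.7813415527344, 334.42840576171875), (38.7659912109375, 47.50848388671875), 89.82553100585938) depth z [0.0505 0.0515 0.0525] mean xy [0.3721 0.3348 0.0525] (304, 133, 41, 50)
L 0.1501076547306314 0.31576358825670403 0.3710261587123972 0.0002681311458482373
R -0.17449435944440567 0.3538135229704258 0.3721120513930868 3.347448369359225e-17
T -1.3940273961204832 0.3495277855570007 0.33412841362848184
B 1.6182629173811087 0.39601139676012104 0.3330994386900478
proj tongue corners in side:
[0.3493 0.3153 0.0505] [236.3 241.2]
[0.3486 0.3548 0.0505] [232.6 234.8]
[ 0.4913 -0.0137  0.0315] [ 5.046e-01 -4.030e-02 -4.000e-04]
[0.4691 0.0795 0.0315] [0.4755 0.0604 0.0127]
[0.5783 0.1105 0.0315] [0.5857 0.097  0.0199]
[0.6142 0.0112 0.0315] [ 0.6292 -0.0023  0.0117]
```

View pics/crop1.png

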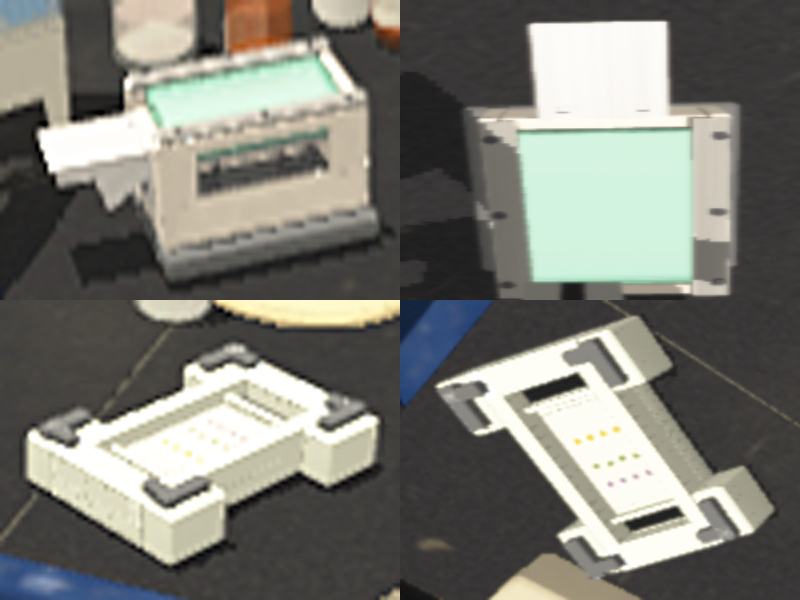

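Dispenser origin is at about (0.462, 0.335) with heading about 0.2°. The glass top depth is 0.058–0.059 and the tongue 0.051, both matching the text. I'm moving above the glass.

Call:
arm_command(targets=[[0,0,0,-1.9,1],[-2.4,0.45,3,0,1],[-2.3,0.45,4,0,1],[0,0,4,0,1],[0,0,4,0,1],[0,0,1.5,0,1],[0,0,0,0,1],[0,0,0,0,1]], grip_force=30)

```text
time_s: 2.45
position: [0.4747, 0.3381, 0.0805]
eef_rot: [[-1.0, -0.008, 0.003], [-0.008, 1.0, -0.0], [-0.003, -0.0, -1.0]]
ft_force: [0.1, 0.2, 0.7]
finger_gap: 0.0
```

Call:
arm_command(targets=[[0,-0.3,1.0,0,1],[0,0,0.8,0,1],[0,0,0.2,0,1],[0,0,0,0,1]])

```text
time_s: 2.95
position: [0.4768, 0.3359, 0.0625]
eef_rot: [[-1.0, -0.008, 0.008], [-0.008, 1.0, 0.002], [-0.008, 0.002, -1.0]]
ft_force: [-0.1, -0.2, 0.9]
finger_gap: 0.0
```

Call:
arm_command(targets=[[0,0,0.2,0,1],[0,0,0.2,0,1],[0,0,0,0,1]])

```text
time_s: 3.32
position: [0.477, 0.336, 0.0585]
eef_rot: [[-1.0, -0.008, 0.008], [-0.008, 1.0, 0.002], [-0.008, 0.002, -1.0]]
ft_force: [-0.2, -1.1, 0.8]
finger_gap: -0.002
```

Call:
arm_command(targets=[[0,0,0.1,0,1],[0,0,0,0,1]])

```text
time_s: 3.58
position: [0.4776, 0.3363, 0.0583]
eef_rot: [[-1.0, -0.008, 0.009], [-0.008, 1.0, 0.003], [-0.01, 0.002, -1.0]]
ft_force: [0.2, 0.7, -0.6]
finger_gap: 0.001
```

Call:
arm_command(targets=[[0,0,0.15,0,1]])

```text
time_s: 3.7
position: [0.4783, 0.3366, 0.0577]
eef_rot: [[-1.0, -0.009, 0.011], [-0.009, 1.0, 0.003], [-0.011, 0.003, -1.0]]
ft_force: [-1.4, -1.6, 8.7]
finger_gap: 0.002
```

Call:
arm_command(targets=[[0,0,0.2,0,1],[0,0,0.2,0,1]])

```text
time_s: 3.95
position: [0.4795, 0.3373, 0.0563]
eef_rot: [[-1.0, -0.009, 0.013], [-0.009, 1.0, 0.004], [-0.013, 0.004, -1.0]]
ft_force: [-4.0, -0.9, 12.0]
finger_gap: 0.001
```

Call:
arm_command(targets=[[0.2,-0.05,0.2,0,1],[0.2,-0.05,0.15,0,1]])

```text
time_s: 4.2
position: [0.4795, 0.3374, 0.0568]
eef_rot: [[-1.0, -0.009, 0.021], [-0.009, 1.0, 0.007], [-0.021, 0.006, -1.0]]
ft_force: [0.2, -1.2, 10.3]
finger_gap: 0.002
```

Call:
arm_command(targets=[[0.6,-0.1,0.25,0,1]])

```text
time_s: 4.32
position: [0.4765, 0.3373, 0.0568]
eef_rot: [[-1.0, -0.009, 0.028], [-0.009, 1.0, 0.009], [-0.028, 0.009, -1.0]]
ft_force: [2.6, 0.6, 10.2]
finger_gap: 0.0
```

Call:
arm_command(targets=[[0.8,-0.1,0.4,0,1]])

```text
time_s: 4.45
position: [0.4719, 0.3374, 0.0554]
eef_rot: [[-0.999, -0.009, 0.035], [-0.008, 1.0, 0.012], [-0.035, 0.012, -0.999]]
ft_force: [2.0, -0.4, 12.4]
finger_gap: -0.001
```

Call:
arm_command(targets=[[1.2,-0.1,0.25,0,1]])

```text
time_s: 4.58
position: [0.4636, 0.3376, 0.0556]
eef_rot: [[-0.999, -0.008, 0.042], [-0.008, 1.0, 0.015], [-0.043, 0.015, -0.999]]
ft_force: [1.2, 0.3, 13.4]
finger_gap: -0.001
```

Call:
arm_command(targets=[[2.0,-0.1,0.2,0,1],[2.0,-0.1,0.2,0,1]])

```text
time_s: 4.82
position: [0.4305, 0.3377, 0.0557]
eef_rot: [[-0.998, -0.008, 0.058], [-0.007, 1.0, 0.021], [-0.058, 0.02, -0.998]]
ft_force: [2.3, -2.0, 13.2]
finger_gap: -0.0
```

Call:
arm_command(targets=[[0,0,-2,0,1],[0,0,-4,0,1],[0,0,-4,0,1],[0,0,-4,0,1],[0,0,0,0,1],[0,0,0,0,1]])

```text
time_s: 5.58
position: [0.4202, 0.3344, 0.1986]
eef_rot: [[-0.998, -0.009, 0.056], [-0.008, 1.0, 0.02], [-0.057, 0.02, -0.998]]
ft_force: [-0.0, 0.3, -0.2]
finger_gap: 0.001
```

```bash
python3 - <<'E'
from h import *
st=robot.state(); print(st["eef_rot"].round(4).tolist(),st["position"].round(4),st["joints"].round(3),st["ft_force"].round(1))
cap("wrist","w2"); cap("side","side2")
w=V("w2");s=V("side2")
vis=np.zeros((480,800,3),np.uint8); vis[:,:480]=w.im[:,80:560]; vis[:240,480:]=cv2.resize(s.im[200:275,220:320],(320,240),interpolation=cv2.INTER_CUBIC); vis[240:,480:]=cv2.resize(s.im[265:340,330:430],(320,240),interpolation=cv2.INTER_CUBIC)
cv2.imwrite("pics/v2.png",vis)
E
```

```text
[[-0.9984, -0.0089, 0.0564], [-0.0078, 0.9998, 0.0202], [-0.0565, 0.0197, -0.9982]] [0.4202 0.3344 0.1986] [ 0.455  0.089  1.78  -0.007  1.213 -1.122] [-0.   0.3 -0.2]
```

View pics/v2.png

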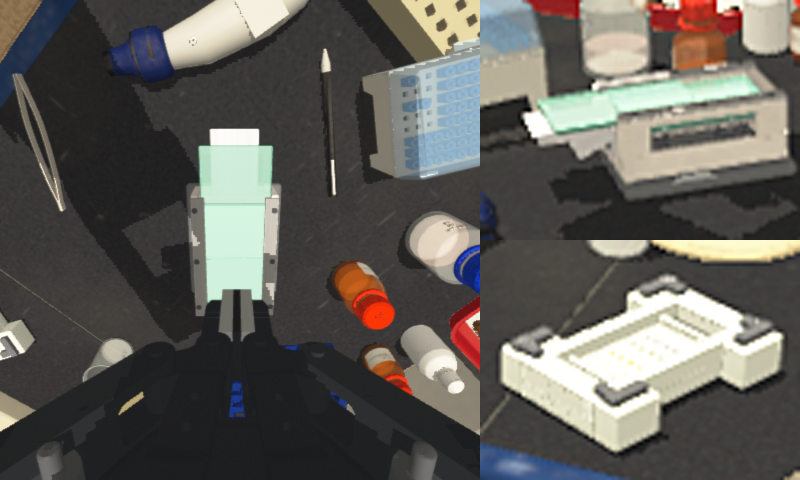

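The wrist view shows glass 1 drawn out: its front edge is at v≈147 and its rear edge at v≈260. Glass 2 is still in the body, and the side view agrees. Next I'll measure glass 1.

```bash
python3 - <<'E'
from h import *
w=V("w2"); P=w.cloud()
hsv=cv2.cvtColor(w.im,cv2.COLOR_BGR2HSV)
g=((hsv[...,0]>55)&(hsv[...,0]<100)&(hsv[...,1]>20)&(hsv[...,2]>110)).astype(np.uint8); g[:138]=0;g[184:]=0;g[:,:265]=0;g[:,365:]=0
g=cv2.morphologyEx(g,cv2.MORPH_OPEN,np.ones((3,3))); vs,us=np.nonzero(g); print(cv2.boundingRect(g))
d=P[g>0]; k=np.linalg.lstsq(np.c_[d[:,:2]-[.385,.335],np.ones(len(d))],d[:,2],rcond=None)[0]; print("depth plane slope, z",k.round(4))
z=.0560
for nm,f in(("L",np.min),("R",np.max)):
    e=np.array([w.plane(f(us[vs==v]),v,z) for v in range(150,182)]); kk=np.polyfit(e[:,0],e[:,1],1); print(nm,np.degrees(np.arctan(kk[0])),e[:,1].mean(),e[:,0].mean())
e=np.array([w.plane(u,vs[us==u].min()-.5,z) for u in range(290,340)]); print("front x",e[:,0].mean(),e[:,0].std())
print("rear x",w.plane(315,260,.0575), "tongue tip",w.plane(314,129,.0505))
# side view of the front edge corners
s=V("side2")
X=w.plane(281,147,z); print("side proj of front right-hand corner",np.round(s.proj(X),1),X)
print([s.proj([X[0],X[1],zz]) for zz in(.052,.056,.06)])
print(s.pt(247,226).round(4),s.pt(255,225).round(4),s.pt(262,224).round(4))
E
```

```text
(278, 145, 75, 39)
depth plane slope, z [-0.3691  0.025   0.0538]
L 0.5878633011364397 0.305693911090315 0.377779436685423
R 0.477573943443947 0.36566243307079194 0.3773734447306662
front x 0.361171930863712 0.0003798154108562932
rear x [0.46338562 0.33619836 0.0575    ] tongue tip [0.3490298  0.33451524 0.0505    ]
side proj of front right-hand corner [243.2 239.2] [0.36281802 0.30777457 0.056     ]
[(np.float64(243.32367253950355), np.float64(240.97172857519226)), (np.float64(243.1826561733), np.float64(239.2180727799108)), (np.float64(243.04118740340067), np.float64(237.45879096841418))]
[ 0.415   0.5375 -0.0025] [ 0.4368  0.54   -0.0036] [0.4516 0.5209 0.0038]
```

Glass 1's front edge is at x=0.361, its centre y is 0.3357, and its measured width of 60 mm matches. I'll open and go to the overhang at x≈0.382.

Call:
arm_command(targets=[[2.4,-0.05,0,0,-1],[2.3,-0.05,2,0,-1],[0,0,4,0,-1],[0,0,3,0,-1],[0,0,0,0,-1],[0,0,0,0,-1]])

```text
time_s: 6.42
position: [0.3738, 0.3328, 0.0978]
eef_rot: [[-0.999, -0.008, 0.046], [-0.007, 1.0, 0.015], [-0.047, 0.015, -0.999]]
ft_force: [1.2, -0.2, 0.3]
finger_gap: 0.999
```

Call:
arm_command(targets=[[-0.6,0.2,2,0,-1],[0,0,2.4,0,-1],[0,0,0,0,-1]])

```text
time_s: 6.8
position: [0.3849, 0.3371, 0.0572]
eef_rot: [[-0.999, -0.008, 0.052], [-0.007, 1.0, 0.018], [-0.052, 0.018, -0.998]]
ft_force: [-0.2, 0.7, -0.1]
finger_gap: 1.001
```

Call:
arm_command(targets=[[0.35,-0.1,1.5,0,-1],[0,0,1.4,0,-1],[0,0,0,0,-1]])

```text
time_s: 7.18
position: [0.3845, 0.3375, 0.0291]
eef_rot: [[-0.998, -0.008, 0.056], [-0.007, 1.0, 0.02], [-0.056, 0.02, -0.998]]
ft_force: [-0.6, 0.6, 0.3]
finger_gap: 1.005
```

Call:
arm_command(targets=[[0,-0.13,0,0,-1],[0,0,0,0,1],[0,0,0,0,1],[0,0,0,0,1],[0,0,0,0,1]], grip_force=25)

```text
time_s: 7.8
position: [0.385, 0.3364, 0.03]
eef_rot: [[-0.998, -0.008, 0.057], [-0.007, 1.0, 0.021], [-0.057, 0.02, -0.998]]
ft_force: [0.1, -0.5, -2.4]
finger_gap: 0.694
```

```bash
python3 - <<'E'
from h import *
st=robot.state(); print(st["eef_rot"].round(4).tolist(),st["position"].round(4),st["finger_gap"],st["ft_force"].round(1))
cap("wrist","w3"); cap("side","side3")
w=V("w3");s=V("side3")
vis=np.zeros((480,800,3),np.uint8); vis[:,:480]=w.im[:,80:560]; vis[:240,480:]=cv2.resize(s.im[200:275,215:315],(320,240),interpolation=cv2.INTER_CUBIC)
cv2.imwrite("pics/v3.png",vis)
E
```

```text
[[-0.9983, -0.0084, 0.057], [-0.0072, 0.9998, 0.0206], [-0.0572, 0.0202, -0.9982]] [0.385  0.3364 0.03  ] 0.6937886285743522 [ 0.1 -0.5 -2.4]
```

View pics/v3.png

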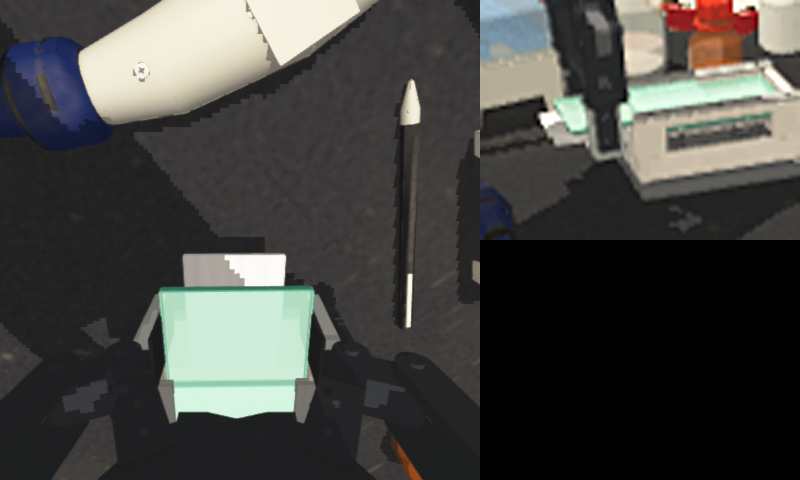

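The glass is gripped by its long edges over the tongue (gap 0.694, about 59 mm). I'll pull it straight out about 34 mm, then regrip at its centre.

Call:
arm_command(targets=[[0.5,0,-0.03,0,1],[1.0,0,-0.06,0,1]])

```text
time_s: 8.15
position: [0.3708, 0.3364, 0.0301]
eef_rot: [[-0.998, -0.008, 0.059], [-0.006, 1.0, 0.021], [-0.059, 0.021, -0.998]]
ft_force: [2.1, -0.3, -4.0]
finger_gap: 0.699
```

Call:
arm_command(targets=[[1.0,0,0.0,0,1],[1.0,0,-0.03,0,1]])

```text
time_s: 8.4
position: [0.3496, 0.3363, 0.0293]
eef_rot: [[-0.998, -0.008, 0.06], [-0.007, 1.0, 0.021], [-0.06, 0.021, -0.998]]
ft_force: [3.3, 0.8, -1.8]
finger_gap: 0.694
```

Call:
arm_command(targets=[[0,0,0,0,-0.7],[0,0,0,0,-0.7],[0,0,0,0,-0.7]])

```text
time_s: 8.78
position: [0.3475, 0.3364, 0.0294]
eef_rot: [[-0.998, -0.009, 0.058], [-0.008, 1.0, 0.021], [-0.058, 0.02, -0.998]]
ft_force: [-0.2, 0.5, -0.4]
finger_gap: 0.85
```

Call:
arm_command(targets=[[-1.0,0,0.06,0,-0.7],[-1.0,0,0.06,0,-0.7],[-0.6,0,0.03,0,-0.7],[0,0,0,0,-0.7]])

```text
time_s: 9.28
position: [0.3767, 0.3367, 0.0296]
eef_rot: [[-0.998, -0.008, 0.059], [-0.007, 1.0, 0.021], [-0.059, 0.021, -0.998]]
ft_force: [0.1, 0.2, -0.1]
finger_gap: 0.85
```

```bash
python3 - <<'E'
from h import *
st=robot.state(); print(st["eef_rot"].round(4).tolist(),st["position"].round(4),st["finger_gap"],st["ft_force"].round(1))
cap("wrist","w4"); w=V("w4")
hsv=cv2.cvtColor(w.im,cv2.COLOR_BGR2HSV)
g=((hsv[...,0]>55)&(hsv[...,0]<100)&(hsv[...,1]>20)&(hsv[...,2]>110)).astype(np.uint8)
g=cv2.morphologyEx(g,cv2.MORPH_OPEN,np.ones((5,5))); n,l,ss,c=cv2.connectedComponentsWithStats(g); print(ss[1:].tolist())
vs,us=np.nonzero(g); print(us.min(),us.max(),vs.min(),vs.max())
v0=vs.min()
for v in(v0+5,v0+30,v0+60): a=us[vs==v]; print(v,a.min(),a.max())
for z in(.0505,.0545): print(z,w.plane(320,v0,z).round(4),w.plane(us[vs==v0+30].min(),v0+30,z).round(4),w.plane(us[vs==v0+30].max()+1,v0+30,z).round(4))
cv2.imwrite("pics/v4.png",w.im)
E
```

```text
[[-0.9982, -0.0081, 0.0587], [-0.0069, 0.9997, 0.0213], [-0.0589, 0.0209, -0.998]] [0.3767 0.3367 0.0296] 0.8500047978216672 [ 0.1  0.2 -0.1]
[[232, 216, 168, 202, 29815]]
232 399 216 417
221 232 399
246 233 397
276 236 394
0.0505 [0.3248 0.3369 0.0505] [0.3368 0.3042 0.0505] [0.3368 0.3669 0.0505]
0.0545 [0.3235 0.3368 0.0545] [0.3351 0.3052 0.0545] [0.3351 0.3658 0.0545]
```

View pics/v4.png

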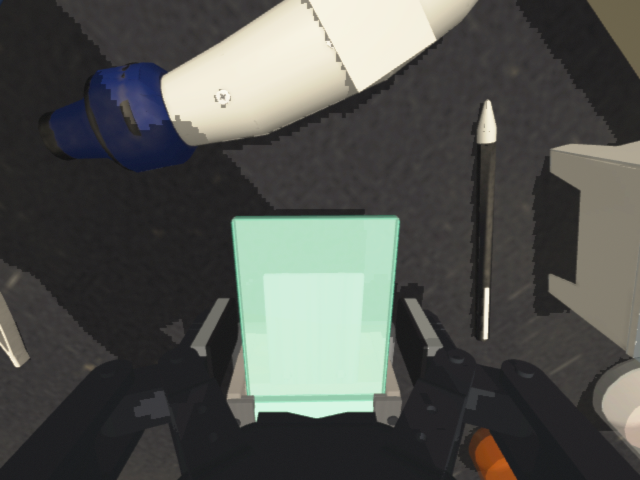

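The glass front is at v=216 (x≈0.323) and the pads straddle it near the middle. I'm gripping and drawing it clear.

Call:
arm_command(targets=[[0.15,-0.05,0,0,-0.7],[0,0,0,0,1],[0,0,0,0,1],[0,0,0,0,1]], grip_force=30)

```text
time_s: 9.82
position: [0.3741, 0.3359, 0.0294]
eef_rot: [[-0.998, -0.009, 0.058], [-0.007, 1.0, 0.021], [-0.058, 0.02, -0.998]]
ft_force: [0.6, -1.2, -1.0]
finger_gap: 0.692
```

Call:
arm_command(targets=[[0.6,0,-0.03,0,1],[1.0,0,-0.05,0,1],[1.0,0,-0.06,0,1]])

```text
time_s: 10.2
position: [0.3467, 0.3355, 0.0288]
eef_rot: [[-0.998, -0.008, 0.058], [-0.007, 1.0, 0.021], [-0.058, 0.02, -0.998]]
ft_force: [0.1, -0.2, -1.4]
finger_gap: 0.693
```

Call:
arm_command(targets=[[0.5,0,-0.1,0,1],[0.3,0,-0.8,0,1],[0,0,-3,0,1],[0,0,-3,0,1],[0,0,-3,0,1],[0,0,0,0,1]])

```text
time_s: 10.95
position: [0.33, 0.3335, 0.1319]
eef_rot: [[-0.998, -0.01, 0.057], [-0.009, 1.0, 0.021], [-0.057, 0.02, -0.998]]
ft_force: [-0.6, -0.0, -1.6]
finger_gap: 0.694
```

```bash
python3 - <<'E'
from h import *
st=robot.state(); print(st["eef_rot"].round(4).tolist(),st["position"].round(4),st["finger_gap"],st["ft_force"].round(1))
cap("wrist","w5"); cap("side","side5"); cap("scene","sc5")
w=V("w5");s=V("side5");c=V("sc5")
vis=np.zeros((600,800,3),np.uint8); vis[:300,:400]=cv2.resize(w.im,(400,300)); vis[:300,400:]=cv2.resize(s.im[160:340,210:450],(400,300)); vis[300:,:400]=cv2.resize(c.im,(400,300)); vis[300:,400:]=cv2.resize(s.im[265:340,330:430],(400,300),interpolation=cv2.INTER_CUBIC)
cv2.imwrite("pics/v5.png",vis)
E
```

```text
[[-0.9983, -0.0098, 0.0571], [-0.0086, 0.9997, 0.0209], [-0.0573, 0.0203, -0.9982]] [0.33   0.3335 0.1319] 0.6943114300436249 [-0.6 -0.  -1.6]
```

View pics/v5.png

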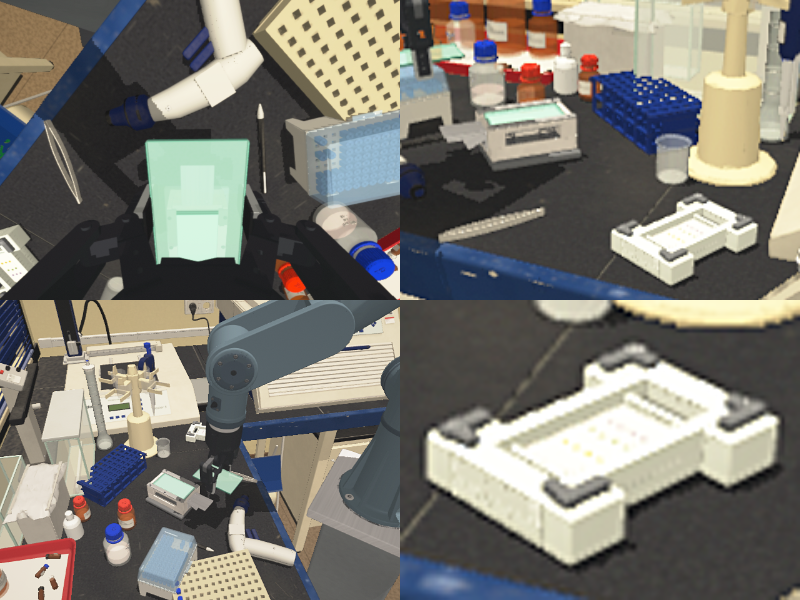

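The glass is held in the hand, and the side and scene views show glasses remaining in the dispenser. Before the carry I'll get a rough chamber pose and check for tall obstacles.

```bash
python3 - <<'E'
from h import *
for n,(u0,u1,v0,v1) in(("w1",(10,160,240,370)),("side5",(330,432,272,332))):
    w=V(n); P=w.cloud()[v0:v1,u0:u1].reshape(-1,3); I=w.im[v0:v1,u0:u1].reshape(-1,3)
    m=(P[:,2]>.024)&(P[:,2]<.035)&(I.max(1)>70)
    M=m.reshape(v1-v0,u1-u0).astype(np.uint8); k,l,ss,_=cv2.connectedComponentsWithStats(cv2.morphologyEx(M,cv2.MORPH_OPEN,np.ones((3,3)))); b=1+np.argmax(ss[1:,4]); q=P[(l==b).ravel()]
    print(n,len(q),cv2.minAreaRect((q[:,:2]*1000).astype(np.float32)),np.percentile(q[:,2],[10,50,90]).round(4))
s=V("side5"); P=s.cloud()
q=P[100:200,350:470].reshape(-1,3); q=q[(q[:,2]>.1)&(q[:,0]<.95)&(q[:,1]<.35)]; print("stand",len(q),q.min(0).round(3),q.max(0).round(3))
q=P[190:350,430:640].reshape(-1,3); q=q[(q[:,2]>.06)&(q[:,0]>.3)&(q[:,0]<1.1)]; print("balance",len(q),q.min(0).round(3),np.percentile(q[:,0],5),q.max(0).round(3))
print("beaker",s.pt(373,255),s.pt(373,244))
# side view stand vertical extents
for z0 in(.0,.06,.12,.18,.24,.30):
    qq=P[90:260,340:470].reshape(-1,3); qq=qq[(qq[:,2]>z0)&(qq[:,2]<z0+.06)&(qq[:,0]<.9)&(qq[:,1]>.1)&(qq[:,1]<.45)]; print(z0,len(qq),qq[:,:2].min(0).round(3) if len(qq) else '',qq[:,:2].max(0).round(3) if len(qq) else '')
E
```

```text
w1 3521 ((547.3352661132812, 37.866722106933594), (128.4906463623047, 90.36465454101562), 18.605764389038086) [0.0258 0.0271 0.0323]
side5 99 ((510.2026062011719, -11.517973899841309), (30.158733367919922, 24.764732360839844), 87.16956329345703) [0.0246 0.0289 0.0305]
stand 5031 [ 0.208 -0.596  0.1  ] [0.932 0.35  0.426]
balance 26515 [ 0.431 -0.463  0.06 ] 0.44748032878145144 [1.1   0.336 0.308]
beaker [0.60186758 0.17648566 0.03550737] [0.61964644 0.21328069 0.04258479]
0.0 4095 [0.567 0.1  ] [0.897 0.45 ]
0.06 2821 [0.656 0.1  ] [0.891 0.443]
0.12 2440 [0.662 0.1  ] [0.81  0.441]
0.18 1723 [0.588 0.1  ] [0.89 0.45]
0.24 2379 [0.588 0.1  ] [0.899 0.45 ]
0.3 106 [0.7   0.102] [0.9   0.449]
```

Call:
arm_command(targets=[[-2.2,-2.2,-0.4,0,1],[-2.2,-2.2,-0.4,0,1],[-2.2,-2.2,-0.4,0,1],[-2.2,-2.2,-0.4,0,1],[-2.2,-2.2,-0.4,0,1],[-2.2,-2.2,-0.4,0,1],[-2.2,-2.2,-0.4,0,1],[-2.2,-2.0,-0.4,0,1],[0,0,0,-6,1],[0,0,0,-6,1],[0,0,0,-5,1],[0,0,0,0,1],[0,0,0,0,1]])

```text
time_s: 12.72
position: [0.4975, 0.1497, 0.1448]
eef_rot: [[-0.952, -0.306, 0.014], [-0.306, 0.952, 0.011], [-0.017, 0.006, -1.0]]
ft_force: [-0.2, -0.5, -0.2]
finger_gap: 0.689
```

```bash
python3 - <<'E'
from h import *
st=robot.state(); print(st["eef_rot"].round(4).tolist(),st["position"].round(4),st["finger_gap"],st["ft_force"].round(1))
cap("wrist","w6"); w=V("w6"); P=w.cloud()
I=w.im; m=((P[...,2]>.023)&(P[...,2]<.036)&(I.max(2)>70)).astype(np.uint8); m[:,230:]=0
m=cv2.morphologyEx(m,cv2.MORPH_OPEN,np.ones((3,3))); k,l,ss,_=cv2.connectedComponentsWithStats(m); b=1+np.argmax(ss[1:,4]); q=P[l==b]
print(ss[b],cv2.minAreaRect((q[:,:2]*1000).astype(np.float32)),np.percentile(q[:,2],[10,30,50,70,90]).round(4))
E
```

```text
[[-0.952, -0.3056, 0.0141], [-0.3055, 0.9521, 0.0105], [-0.0167, 0.0057, -0.9998]] [0.4975 0.1497 0.1448] 0.6893987885109722 [-0.2 -0.5 -0.2]
[  95  165  134  149 8077] ((547.4296875, 36.5542106628418), (128.36965942382812, 91.267822265625), 18.785097122192383) [0.0258 0.0266 0.0271 0.0278 0.0323]
```

View pics/w6.png

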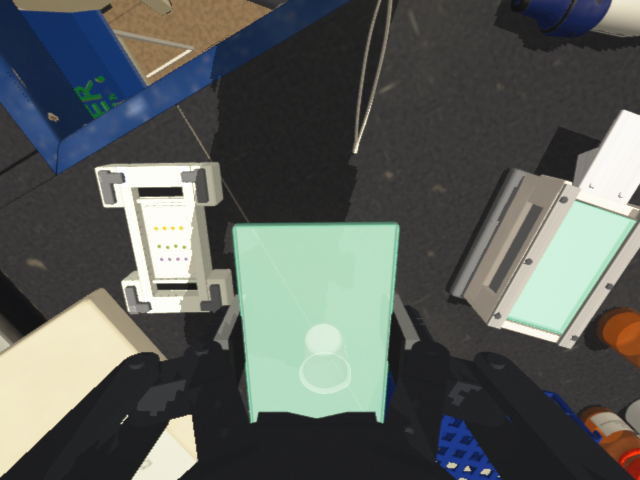

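The wrist view shows the chamber with lugs at about (110,188), (202,185), (134,298) and (216,296). The glass in hand has its front edge at v≈223, and the dispenser still holds glass. Next I'll get the glass's attitude and its offset in the hand.

```bash
cat > gl.py <<'E'
from h import *
def glass(n):
    w=V(n); P=w.cloud(); hsv=cv2.cvtColor(w.im,cv2.COLOR_BGR2HSV); R,C=w.R,w.C
    g=((hsv[...,0]>55)&(hsv[...,0]<100)&(hsv[...,1]>20)&(hsv[...,2]>90)).astype(np.uint8)
    g[:,:225]=0; g[:,405:]=0; g[:200]=0
    g=cv2.morphologyEx(cv2.morphologyEx(g,cv2.MORPH_CLOSE,np.ones((9,9))),cv2.MORPH_OPEN,np.ones((5,5)))
    k,l,ss,_=cv2.connectedComponentsWithStats(g); b=1+np.argmax(ss[1:,4]); g=(l==b)
    vs,us=np.nonzero(g); v0=vs.min(); sel=g&(w.d>.08)&(w.d<.2)
    vv,uu=np.nonzero(sel); q=P[sel]; r=w.d[sel]; print("n",len(q), "v0",v0, "depth pct",np.percentile(w.d[g],[5,25,50,75,95]).round(4))
    # edges
    L=np.array([(v,us[vs==v].min()) for v in range(v0+6,v0+95)]); Rr=np.array([(v,us[vs==v].max()+1) for v in range(v0+6,v0+95)])
    T=np.array([(u,vs[us==u].min()) for u in range(250,385)])
    kl=np.polyfit(L[:,0],L[:,1],1); kr=np.polyfit(Rr[:,0],Rr[:,1],1); kt=np.polyfit(T[:,0],T[:,1],1)
    return w,q,kl,kr,kt
def corner(kl,kt):
    u=300.
    for _ in range(20): v=np.polyval(kt,u); u=np.polyval(kl,v)
    return u,v
E
python3 - <<'E'
from gl import *
w,q,kl,kr,kt=glass("w6")
st=robot.state(); T=st["eef_rot"]; p=st["position"]
if len(q)>500:
    for _ in range(3):
        A=np.c_[q[:,:2]-p[:2],np.ones(len(q))]; k=np.linalg.lstsq(A,q[:,2],rcond=None)[0]; e=q[:,2]-A@k; q=q[abs(e)<max(.002,2*e.std())]
    print("plane slope xy,z at tcp",k.round(4),"resid",e.std(), "slope along long",k[:2]@[.947,.322],"across",k[:2]@[-.322,.947])
a=corner(kl,kt); b=corner(kr,kt); print("corners px",a,b)
# width at several rows -> distance along optical axis for 60 mm (top edge silhouette)
cam=lambda u,v:np.array([(u-w.cx)/w.f,(v-w.cy)/w.f,1])
for v in (np.mean([a[1],b[1]]),270,310):
    ra,rb=cam(np.polyval(kl,v),v),cam(np.polyval(kr,v),v); s=.060/np.linalg.norm(ra-rb); m=s*(ra+rb)/2; X=w.R.T@m+w.C; print(v,"depth",s.round(4),"mid world",X.round(4),"in tool",(T.T@(X-p)).round(4))
E
```

```text
n 28937 v0 222 depth pct [0.1211 0.1256 0.1324 0.1406 0.1482]
plane slope xy,z at tcp [ 0.0009 -0.0162  0.1717] resid 0.0005473373994904353 slope along long -0.004380548085533959 across -0.015624605840839741
corners px (np.float64(231.139294893909), np.float64(223.49336135380833)) (np.float64(400.81944954024186), np.float64(221.62540647605607))
222.5593839149322 depth 0.1189 mid world [0.4499 0.134  0.173 ] in tool [ 0.0496 -0.0004 -0.029 ]
270 depth 0.1252 mid world [0.4675 0.1397 0.1729] in tool [ 0.0311 -0.0003 -0.0286]
310 depth 0.131 mid world [0.4838 0.145  0.1728] in tool [ 0.0139 -0.0002 -0.0282]
```

The glass is nearly level: slopes are 0.4% along and 1.6% across. It is centred in the grip within 0.5 mm. The chamber centre is at (0.5474, 0.037), heading 18.7°, from two wrist views agreeing within 1.3 mm. Moving over it.

Call:
arm_command(targets=[[-0.33,-2.4,0,0,1],[-0.33,-2.4,0,0,1],[-0.33,-2.4,0,0,1],[-0.33,-2.4,0,0,1],[0,-2.4,0,0,1],[0,0,0,-0.9,1],[0,0,0,0,1]])

```text
time_s: 13.65
position: [0.5468, 0.0377, 0.1428]
eef_rot: [[-0.948, -0.317, 0.012], [-0.317, 0.948, 0.011], [-0.015, 0.007, -1.0]]
ft_force: [0.1, 0.3, -0.2]
finger_gap: 0.693
```

Call:
arm_command(targets=[[0,0,2.5,0,1],[0,0,2.5,0,1],[0,0,2.5,0,1],[0,0,2,0,1],[0,0,0,0,1]])

```text
time_s: 14.28
position: [0.5469, 0.0439, 0.046]
eef_rot: [[-0.947, -0.32, 0.013], [-0.32, 0.947, 0.012], [-0.016, 0.008, -1.0]]
ft_force: [-0.3, -0.0, -1.1]
finger_gap: 0.695
```

Call:
arm_command(targets=[[0.15,-0.65,0.4,0,1],[0,0,0,0,1],[0,0,0,0,1]])

```text
time_s: 14.65
position: [0.5491, 0.0375, 0.0441]
eef_rot: [[-0.947, -0.321, 0.016], [-0.32, 0.947, 0.012], [-0.019, 0.006, -1.0]]
ft_force: [0.8, 0.8, -0.5]
finger_gap: 0.692
```

```bash
python3 - <<'E'
from gl import *
st=robot.state(); T=st["eef_rot"]; p=st["position"]; print(T.round(4).tolist(),p.round(4),st["ft_force"].round(1))
cap("wrist","w7"); cap("side","side7"); w=V("w7"); s=V("side7")
# predicted lug inner corners / chamber outline with current estimate
c0=np.array([.5474,.0372]); th=np.radians(18.7); ex=np.array([np.cos(th),np.sin(th)]); ey=np.array([-ex[1],ex[0]])
for v,n in((w,'w'),(s,'s')):
    vis=v.im.copy()
    for a,b,z,col in((64,45,.026,(0,0,255)),(52,32,.0315,(255,0,255))):
        pts=[v.proj([*(c0+(i*a*ex+j*b*ey)/1000),z]) for i,j in((-1,-1),(-1,1),(1,1),(1,-1))]
        cv2.polylines(vis,[np.round(np.array(pts)).astype(int)],True,col,1)
    if n=='w': A=vis[:,100:540]
    else: B=cv2.resize(vis[240:340,320:440],(360,300),interpolation=cv2.INTER_CUBIC)
o=np.zeros((480,800,3),np.uint8); o[:,:440]=A; o[:300,440:]=B; cv2.imwrite("pics/v7.png",o)
E
```

```text
[[-0.9471, -0.3205, 0.0163], [-0.3204, 0.9472, 0.0119], [-0.0193, 0.0061, -0.9998]] [0.5491 0.0375 0.0441] [ 0.8  0.8 -0.5]
```

View pics/v7.png

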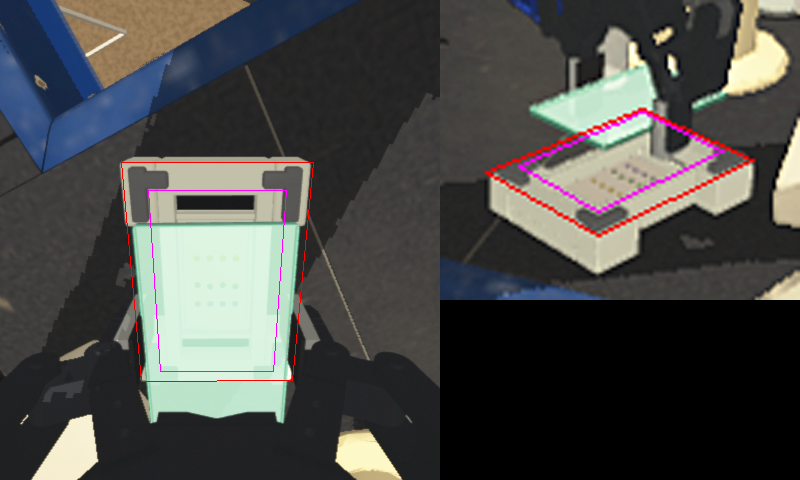

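The overlay from my chamber estimate meets the lugs' inner corners at (150,190) and (286,190) within about 1 mm in the wrist view, and within 1–2 mm in the side view. Now the glass centre relative to it.

```bash
cat >> gl.py <<'E'
def report(n,c0=np.array([.5474,.0372]),th=18.7):
    st=robot.state(); T=st["eef_rot"]; p=st["position"]
    w,q,kl,kr,kt=glass(n); th=np.radians(th); ex=np.array([np.cos(th),np.sin(th)]); ey=np.array([-ex[1],ex[0]])
    for _ in range(3):
        A=np.c_[q[:,:2]-p[:2],np.ones(len(q))]; k=np.linalg.lstsq(A,q[:,2],rcond=None)[0]; e=q[:,2]-A@k; q=q[abs(e)<max(.002,2*e.std())]
    print("slope long/across",(k[:2]@ex).round(4),(k[:2]@ey).round(4),"top z",k[2].round(4))
    a=corner(kl,kt); b=corner(kr,kt); cam=lambda u,v:np.array([(u-w.cx)/w.f,(v-w.cy)/w.f,1])
    ra,rb=cam(*a),cam(*b); s=.060/np.linalg.norm(ra-rb); XA,XB=[w.R.T@(s*r)+w.C for r in(ra,rb)]
    d=(XB-XA)[:2]; head=np.degrees(np.arctan2(d[1],d[0]))-90
    F=(XA+XB)/2; hx=np.array([np.cos(np.radians(head)),np.sin(np.radians(head))]); cen=F[:2]+.05*hx
    # centre line heading from the two long edges
    m=[w.plane(np.polyval(kl,v)/2+np.polyval(kr,v)/2,v,F[2]) for v in(230,310)]; d=m[1]-m[0]
    print("front mid",F.round(4),"head front",head.round(2),"head sides",np.degrees(np.arctan2(d[1],d[0])).round(2))
    for h in(head,np.degrees(np.arctan2(d[1],d[0]))):
        cen=F[:2]+.05*np.array([np.cos(np.radians(h)),np.sin(np.radians(h))]); o=cen-c0; print("centre",cen.round(4),"error along/across mm",(1e3*o@ex).round(1),(1e3*o@ey).round(1),"tool heading",np.degrees(np.arctan2(-T[1,0],-T[0,0])).round(2))
E
python3 -c "
from gl import *
report('w7')"
```

```text
n 29059 v0 221 depth pct [0.1211 0.1257 0.1325 0.1406 0.1483]
slope long/across -0.0014 -0.0154 top z 0.071
front mid [0.5018 0.021  0.0718] head front 19.3 head sides 18.89
centre [0.549  0.0375] error along/across mm 1.6 -0.2 tool heading 18.69
centre [0.5491 0.0372] error along/across mm 1.6 -0.6 tool heading 18.69
```

Call:
arm_command(targets=[[0.2,-0.05,1.0,0,1],[0.05,-0.05,1.0,0,1],[0,-0.05,0.6,0,1],[0,0,0,0,1],[0,0,0,0,1]])

```text
time_s: 15.38
position: [0.5471, 0.0354, 0.0156]
eef_rot: [[-0.947, -0.32, 0.015], [-0.32, 0.947, 0.012], [-0.018, 0.007, -1.0]]
ft_force: [-0.6, -0.6, -0.6]
finger_gap: 0.691
```

```bash
python3 - <<'E'
from gl import *
cap("wrist","w8"); st=robot.state(); print(st["position"].round(4),st["eef_rot"][:,2].round(4),st["ft_force"].round(1)); report("w8")
E
```

```text
[0.5471 0.0354 0.0157] [ 0.0153  0.0121 -0.9998] [ 0.   0.1 -1. ]
n 29183 v0 221 depth pct [0.1211 0.1257 0.1325 0.1406 0.1483]
slope long/across -0.0024 -0.0149 top z 0.0426
front mid [0.4997 0.0188 0.0439] head front 19.43 head sides 19.04
centre [0.5469 0.0355] error along/across mm -1.1 -1.5 tool heading 18.68
centre [0.547  0.0352] error along/across mm -1.1 -1.8 tool heading 18.68
```

Call:
arm_command(targets=[[-0.1,0.16,0.2,0,1],[0,0,0.2,0,1],[0,0,0,0,1],[0,0,0,0,1]])

```text
time_s: 15.92
position: [0.5481, 0.0375, 0.0121]
eef_rot: [[-0.947, -0.321, 0.017], [-0.32, 0.947, 0.012], [-0.019, 0.006, -1.0]]
ft_force: [-0.4, 0.3, -0.7]
finger_gap: 0.689
```

Call:
arm_command(targets=[[0.04,-0.02,0.2,0,1],[0,0,0.2,0,1],[0,0,0,0,1]])

```text
time_s: 16.3
position: [0.5478, 0.0372, 0.0078]
eef_rot: [[-0.947, -0.321, 0.016], [-0.32, 0.947, 0.012], [-0.019, 0.006, -1.0]]
ft_force: [-0.5, -0.1, -0.3]
finger_gap: 0.689
```

```bash
python3 - <<'E'
from gl import *
cap("wrist","w9"); st=robot.state(); print(st["position"].round(4),st["eef_rot"][:,2].round(4),st["ft_force"].round(1)); report("w9")
E
```

```text
[0.5479 0.0372 0.0079] [ 0.0166  0.0118 -0.9998] [ 0.1 -0.6 -1.3]
n 29168 v0 221 depth pct [0.1211 0.1257 0.1325 0.1406 0.1483]
slope long/across -0.0015 -0.0157 top z 0.0348
front mid [0.5004 0.0207 0.0357] head front 19.44 head sides 18.89
centre [0.5476 0.0373] error along/across mm 0.2 0.0 tool heading 18.69
centre [0.5477 0.0369] error along/across mm 0.2 -0.4 tool heading 18.69
```

Call:
arm_command(targets=[[0.02,-0.02,0.2,0,1],[0,0,0,0,1]])

```text
time_s: 16.6
position: [0.5478, 0.0369, 0.0058]
eef_rot: [[-0.947, -0.321, 0.017], [-0.32, 0.947, 0.012], [-0.02, 0.006, -1.0]]
ft_force: [0.0, -0.1, -1.0]
finger_gap: 0.692
```

Call:
arm_command(targets=[[0.02,0,0.15,0,1],[0,0,0,0,1]])

```text
time_s: 16.85
position: [0.548, 0.0368, 0.0044]
eef_rot: [[-0.947, -0.32, 0.017], [-0.32, 0.947, 0.012], [-0.02, 0.006, -1.0]]
ft_force: [0.5, 0.5, 0.2]
finger_gap: 0.691
```

Call:
arm_command(targets=[[0.02,0.02,0.12,0,1],[0,0,0,0,1]])

```text
time_s: 17.1
position: [0.548, 0.0368, 0.0043]
eef_rot: [[-0.947, -0.321, 0.018], [-0.32, 0.947, 0.012], [-0.02, 0.005, -1.0]]
ft_force: [0.0, -1.7, -1.5]
finger_gap: 0.693
```

Call:
arm_command(targets=[[0.02,0,0.1,0,1],[0,0,0,0,1]])

```text
time_s: 17.35
position: [0.5481, 0.0368, 0.0042]
eef_rot: [[-0.947, -0.32, 0.018], [-0.32, 0.947, 0.012], [-0.02, 0.005, -1.0]]
ft_force: [-1.5, -0.5, 0.5]
finger_gap: 0.69
```

```bash
python3 - <<'E'
from gl import *
cap("wrist","w10"); cap("side","side10"); st=robot.state(); print(st["position"].round(4),st["ft_force"].round(1)); report("w10")
w=V("w10"); s=V("side10"); o=np.zeros((480,800,3),np.uint8); o[:,:400]=w.im[:,120:520]; o[:320,400:]=cv2.resize(s.im[250:346,320:440],(400,320),interpolation=cv2.INTER_CUBIC); cv2.imwrite("pics/v10.png",o)
E
```

```text
[0.5481 0.0368 0.0041] [-2.3 -0.5  4.6]
n 29123 v0 221 depth pct [0.121  0.1255 0.1323 0.1404 0.1481]
slope long/across 0.0004 -0.0115 top z 0.0312
front mid [0.5007 0.0203 0.0318] head front 19.38 head sides 18.92
centre [0.5479 0.0369] error along/across mm 0.4 -0.4 tool heading 18.68
centre [0.548  0.0365] error along/across mm 0.4 -0.8 tool heading 18.68
```

View pics/v10.png

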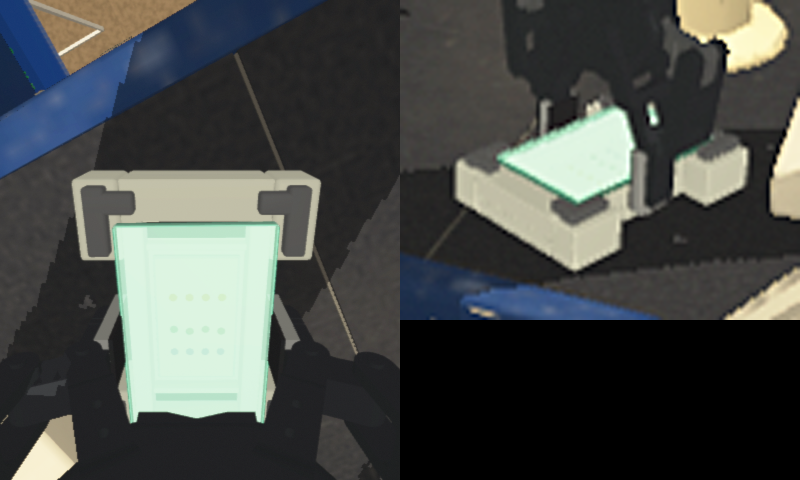

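The glass lies inside the four lugs with 2–2.5 mm gaps all round, and contact on the ledge is levelling it. A slight lower, then release.

Call:
arm_command(targets=[[0.0,0.02,0.12,0,1]])

```text
time_s: 17.58
position: [0.5481, 0.0368, 0.0035]
eef_rot: [[-0.947, -0.32, 0.018], [-0.32, 0.947, 0.011], [-0.02, 0.005, -1.0]]
ft_force: [-5.3, -1.9, 13.2]
finger_gap: 0.691
```

Call:
arm_command(targets=[[0,0,0,0,-0.8],[0,0,0,0,-0.8],[0,0,0,0,-0.8],[0,0,0,0,-0.8]])

```text
time_s: 18.08
position: [0.5482, 0.0369, 0.0029]
eef_rot: [[-0.947, -0.321, 0.018], [-0.32, 0.947, 0.011], [-0.021, 0.005, -1.0]]
ft_force: [0.2, -0.7, 0.2]
finger_gap: 0.899
```

Call:
arm_command(targets=[[0,0,-0.8,0,-0.8],[0,0,-1.5,0,-0.8],[0,0,-3,0,-0.8],[0,0,-4,0,-0.8],[0,0,-4,0,-0.8],[1,0,-4,0,-0.8],[0,0,0,0,-0.8]])

```text
time_s: 18.95
position: [0.5362, 0.0314, 0.1875]
eef_rot: [[-0.947, -0.321, 0.023], [-0.321, 0.947, 0.011], [-0.025, 0.003, -1.0]]
ft_force: [0.6, 0.4, -0.4]
finger_gap: 0.901
```

```bash
python3 - <<'E'
from h import *
st=robot.state(); print(st["position"].round(4),st["finger_gap"],st["ft_force"].round(1),st["time_s"])
cap("wrist","w11"); cap("side","side11"); w=V("w11"); s=V("side11"); c0=np.array([.5474,.0372])
hsv=cv2.cvtColor(w.im,cv2.COLOR_BGR2HSV); P=w.cloud()
g=((hsv[...,0]>55)&(hsv[...,0]<100)&(hsv[...,1]>15)&(hsv[...,2]>110)).astype(np.uint8); dd=np.linalg.norm(P[...,:2]-c0,axis=2)<.09
q=P[(g>0)&dd]; k=np.linalg.lstsq(np.c_[q[:,:2]-c0,np.ones(len(q))],q[:,2],rcond=None)[0]; print("glass plane",k.round(4),len(q),cv2.minAreaRect((q[:,:2]*1000).astype(np.float32)))
o=np.zeros((600,800,3),np.uint8); o[:480,:400]=w.im[:,120:520]; o[:300,400:]=cv2.resize(s.im[255:345,325:445],(400,300),interpolation=cv2.INTER_CUBIC); o[300:,400:]=cv2.resize(s.im[180:330,200:440],(400,300)); cv2.imwrite("pics/v11.png",o)
E
```

```text
[0.5362 0.0314 0.1875] 0.9013810740871412 [ 0.6  0.4 -0.4] 18.95
glass plane [-0.002   0.0073  0.0307] 6675 ((549.716064453125, 37.20218276977539), (102.37879180908203, 66.81177520751953), 18.98752212524414)
```

View pics/v11.png

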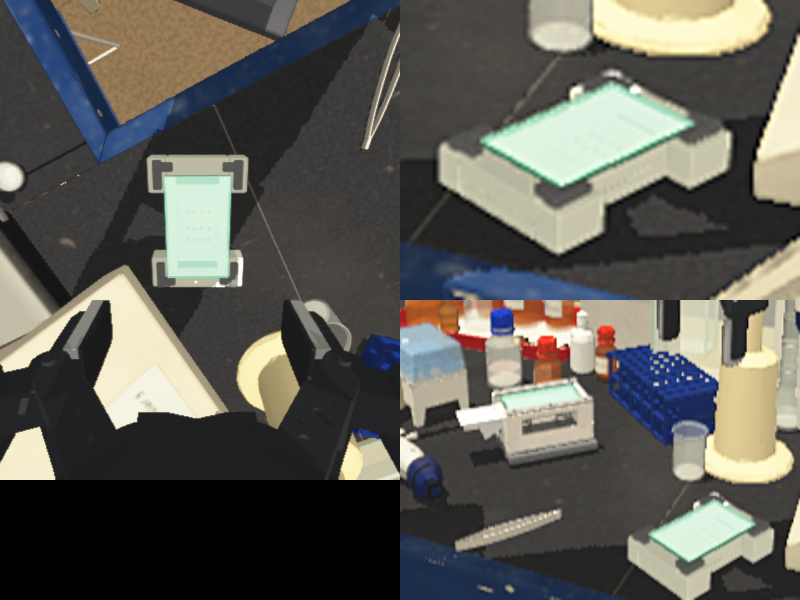

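The glass lies flat on the chamber between the four lugs. Its plane slope is under 1% and its top is at z≈0.030–0.031. The dispenser still holds the other glasses, the bystanders look unmoved, and the robot touches nothing. Handing in.

```bash
python3 -c "
from station import robot
print(robot.sign_off(), robot.state()['time_s'])"
```

```text
the job is handed in; nothing more can be done
the job is handed in; nothing more can be done
```

The top glass now covers the chamber, and I handed the job in at about 19 s of the 67 s allowed.

**What I did:** I pressed the top glass down with the shut fingertips at about 10–13.5 N and drew it out roughly 49 mm under the keepers. I then took it by its long edges over the tongue, pulled it further and regripped it at its centre. From there I carried it to the chamber, lowered it between the four lugs and let go only once it was resting on the ledge.

**Last checks:**
- **Glass on the chamber:** it lies between the lugs, with a slope under 1% and its top at z ≈ 0.031 m (0.030 expected). Heading is 19.0° against 18.7° for the chamber, and the centre was within about 1 mm of the seat just before release.
- **Other glasses:** the side view shows glass still in the dispenser after the top one left.
- **Bystanders:** the beaker and forceps stand in place in the last picture. I saw no sign of the red bottle or flask being moved, but did not measure them.
- **Force:** the highest reading in the logs was about 14 N, when seating the glass on the chamber, below the 25 N limit. Force was read only at the end of each move, so a brief higher peak could have gone unseen.

**What disagreed:**
- The tool tilted by up to about 3.5° while pressing. It mostly came back before placing, and the glass was measured nearly level before it was set down.
- The last rough outline of the glass measured 102 x 67 mm instead of 100 x 60 mm, probably because the mask took in edge and ledge pixels. I did not use it for positioning.

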